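Hold the strainer over the pot

ROBOT

A 6-joint arm with a two-finger parallel gripper is mounted at the origin on the work surface. World frame = base frame: x ahead of the robot, y to its left, z up, the work surface at z = 0. Lengths are in m, angles in rad, forces in N, time in s.
With the tool pointing down it reaches from about 0.4 to 0.825 m from the base axis. Payload 7 kg.
Tool frame: the origin (TCP) lies midway between the tips of the shut fingers; the grasp point (between the pads) lies arm.hold_point_z behind it (arm.hold_point_z is the distance from the TCP to the grasp point, in m); z points along the fingers, y is the line along which they close (so a half turn about z gives the same grasp; the last joint's range is limited). The gripper opens to 88 mm and grips with 3 to 60 N. Pads are 19 mm wide; open, the fingers measure 130 mm over their backs; the gripper's body (78 mm by 193 mm) begins 47 mm behind the grasp point.
Start: joints at [-1.046, 0.359, 0.012, 0, -1.224, -0.288], TCP at [0.158, -0.656, 0.227] pointing down, gripper open.
Joint ranges: [-3.07, 3.07], [-1.43, 2.12], [-1.02, 1.25], [-3.03, 1.67], [-3.05, -0], [-3.03, 3.03]. Speed limits (rad/s): [2.39, 2.39, 3.01, 3.14, 3.14, 3.14].

INTERFACE

Orientations are given as [roll, pitch, yaw] about the fixed x, y, z axes, in that order (R = Rz(yaw) Ry(pitch) Rx(roll)).
In Python, from station import arm gives the robot as it stands.
- The arm moves only by the shell command python3 -m crank 'ROWS' [OPENING] [FORCE]. ROWS is JSON, a list that holds one entry, the list of rows, each a list of 4 numbers: the shift along the tool's x, y, z in units of 25 mm (1.0 is 25 mm), then the turn about the tool's z in units of 5 degrees (1.0 is 5 degrees). A call has 1 to 12 rows; each row is the pose to reach, as a shift and turn from the pose commanded when the call began, along the tool's axes at that moment; what a row does not reach only later rows make up. A row lasts 1/8 s, in which the tool goes at most 62.5 mm and 10.7 degrees, less where a joint would pass 70% of its speed; a pose out of reach is approached as far as the arm can. A call with a gripper value outside its range is refused whole. OPENING is the closure, from 0 (fully open) to 1 (shut), set as the call begins (- or left out, the last holds). The fingers move at their own pace and stop on an object; FORCE is the grip in N (left out, the last holds). Time passes only in rows, so rows that repeat a pose let the fingers close. It gives the time, the measured TCP pose, the force, the opening and the grip force at its end, in the units of the state.
- arm.get_state(): the state, without advancing time (a new reading comes with each control period).
- arm.grab_frame(name): name is "side" or "top"; returns (picture, depth): 480x640x3 uint8, red, green, blue; 480x640 float32, m along the optical axis (not along the pixel's ray), 0 where there is no reading.
- arm.get_calibration(name): a dict with "mtx" (3x3 intrinsics, pixels), "R" (3x3) and "t" (3): a world point X has camera coordinates R X + t. Camera axes: x right, y down, z forward; pixel columns grow to the right and rows downward; lengths in m; the calibration is good to about 2 mm. A picture is of the moment at which its call begins. get_calibration takes no time and is no camera call.
- arm.job_done(): hands the job in; it is judged then, once.
Trained networks look in the newest picture that a camera, given by its name, has taken for a name from the list of things; names that differ only in an ending like _2 or _b are one class to them, and where a whole thing is asked for, a point or a joint stands for the part that bears it (a point fixed in the world has none). Each returns a list of dicts, best first, with "score" (0 to 1); they miss things now and then, are a little off and sometimes report something else, mostly with a low value. They report only what shows in the picture. A call takes as long as a camera call.
- arm.recognise(thing, camera): "extent" ([left, top, width, height] in pixels, round what is visible of it).
- arm.trace(thing, camera): "mask" (480x640 bool, what is visible of it) and "extent" ([left, top, width, height] in pixels, round what is visible of it).
The state is a dict: "t": time; "q": joint angles; "qd": joint speeds; "joint_efforts": joint torques, N m; "eef_pos": TCP position; "ee_rot": TCP orientation; "force": force on the tool from outside, world axes, zero at the start; "moment": the same for the moment, N m; "width": finger opening in m; "gripper_force": force on a finger pad.
Only numpy, scipy, OpenCV 4.12 (cv2) and the standard library are available. Lean on these libraries where they do the work, as an engineer would, in place of code of your own. Each camera call takes 0.05 s, during which the arm holds its last target. There are 200 camera calls.

TASK

I am about to strain the stock: take the lid off the pot on the induction hob and lay it flat, right way up, in the baking tray, then lift the round strainer off the mixing bowl and hold it over the open pot, level and centred, its bottom one to four centimetres above the rim and not touching the pot. Finish while still holding it there, so that I can pour; do not set it down or let it go. Leave the pot and the bowl where they stand and do not knock over or push away the bottles and other things about.

Things in the scene. Friction and masses are not known exactly. Their poses are not given: they have to be found in the camera images.
- hob: countertop induction hob, steel case with a black glass top, 340 (its x, front at -x) x 270 (its y) x 62 mm high, fixed; origin: centre of its underside, on the counter. The pot stands on the glass.
- pot: steel sauce pot standing on the hob: 160 mm across, 110 mm high, wall 3 mm, loop handles at its +y and -y sides reaching 110 mm from its axis, 88 mm up; loose, about 0.95 kg; origin: centre of its underside, z up
- pot_mouth (a point): centre of the pot's mouth, level with its rim (110 mm above its underside); inner radius 77 mm; axes as the pot's
- lid: the pot's steel lid, a disc 168 mm across, 0.2 to 0.45 kg, at first on the pot; loose; origin: centre of its underside. A locating step 144 mm across and 6 mm high under the disc sits inside the pot's rim. z points up through its handle
- lid_grip (a point): centre of the bar of the lid's bridge handle: the bar runs along this point's x axis, 92 mm long, 14 mm wide (y), 9 mm high, feet at its two ends (80 mm clear between them), 31 mm free below it; 52.5 mm above the lid's underside (the underside of the step)
- tray_floor (a point): centre of the inner floor (3 mm above the counter) of a shallow aluminium baking tray, 325 (its x) x 235 (its y) mm, rim 24 mm high; fixed. The lid goes here
- bowl: steel mixing bowl, 170 mm across the rim, 85 mm high, loose, 0.55 kg, standing on the counter; the strainer rests across its rim; origin: centre of its underside
- strainer: round mesh strainer, all steel: mesh bowl 141 mm across and 64 mm deep, a flat straight handle on one side (pointing along -x of this body, 168 mm long from 67 to 235 mm from the bowl's axis, 18 mm wide, 12 mm high, its mid-height 63 mm above the strainer's bottom) and a small wire rest on the other side reaching 107 mm; z up; 0.16 to 0.3 kg, balance point about 47 mm from the bowl's axis towards the handle; origin: bottom of the mesh bowl
- strainer_grip (a point): a good place to hold the strainer: on the middle line of its handle, 115 mm from the bowl's axis (just outside the mixing bowl's rim), at the handle's mid-height, 63 mm above the strainer's bottom; the handle runs along this point's x axis (its free end at -x), pinch it across y
- strainer_bottom (a point): lowest point of the strainer, the middle of the mesh bowl's underside; axes as the strainer's, z up
- tumbler: tall drinking glass, 72 mm across, 140 mm tall; loose, leave it standing; origin: centre of its underside
- squeeze_bottle: white squeeze bottle, 60 mm across, 190 mm tall; loose, leave it standing; origin: centre of its underside
- pepper_mill: dark wooden pepper mill, 58 mm across, 172 mm tall; loose, leave it standing; origin: centre of its underside
- oil_bottle: green glass oil bottle with pourer, 62 mm across, 200 mm tall; loose, leave it standing; origin: centre of its underside
- copper_pan: small open copper saucepan, 120 mm across, 70 mm tall, with a straight handle along its x axis reaching 208 mm from its centre; loose, leave it standing; origin: centre of its underside
- timer: white kitchen timer, 60 x 85 x 42 mm; loose, leave it standing; origin: centre of its underside

How it is judged:
On the way:
1. the lid lies flat and right way up in the baking tray, let go (z of lid_grip in the frame of tray_floor between 0.045 and 0.06 m and x of lid_grip in the frame of tray_floor between -0.1 and 0.1 m and y of lid_grip in the frame of tray_floor between -0.06 and 0.06 m and angle between lid_grip's own z axis and vertical below 0.08 rad and linear speed of lid below 0.02 m/s and contact force between the fingers and lid below 0.2 N), for 0.2 s.
At the end, for the whole second after the job is handed in: The strainer is held in the fingers only, still and level (within 8 degrees), its bottom within 22 mm of the pot's axis and 5 to 45 mm above the rim, not touching the pot; the lid lies flat and right way up in the tray, released (all of step 1 and horizontal distance between strainer_bottom and pot_mouth below 0.022 m and z of strainer_bottom in the frame of pot_mouth between 0.005 and 0.045 m and angle between strainer_bottom's own z axis and vertical below 0.14 rad and linear speed of strainer below 0.02 m/s and angular speed of strainer below 0.15 rad/s and contact force between strainer and pot below 0.1 N and contact force between strainer and hob below 0.1 N and contact force between the fingers and strainer above 2 N); the arm keeps its last pose, push and grip.
It fails at once if a bottle, the pepper mill or the glass is pushed away (more than 4 cm) or knocked over (distance of any of tumbler, squeeze_bottle, pepper_mill, oil_bottle from where it was at the start of the episode above 0.04 m or angle between any of tumbler, squeeze_bottle, pepper_mill, oil_bottle's own z axis and vertical above 0.4 rad).
It fails at once if another thing standing about is pushed away (more than 4 cm) or knocked over (distance of any of copper_pan, timer from where it was at the start of the episode above 0.04 m or angle between any of copper_pan, timer's own z axis and vertical above 0.4 rad).
It fails at once if the mixing bowl is pushed away (more than 4 cm) or knocked over (distance of bowl from where it was at the start of the episode above 0.04 m or angle between bowl's own z axis and vertical above 0.4 rad).
It fails at once if the pot is pushed away (more than 4 cm) or knocked over (distance of pot from where it was at the start of the episode above 0.04 m or angle between pot's own z axis and vertical above 0.4 rad).
It also fails if it takes over 64 s, if anything falls off the work surface, if the arm or the gripper's body presses on something with over 40 N, if the wrist force passes 120 N, or if a joint passes its speed limit or range.

## Working session

There is one attempt and no reset: what is moved stays moved. The work goes in short steps, Python scripts to look and compute and a shell command to move; the robot and the scene stay as the last step left them, time stands still between calls to the robot, and variables do not carry over. Pictures are saved under pics/ and viewed, at most 10 in all, crops included, and the job is handed in when it is done.

```bash
mkdir -p pics; ls
cat > h.py <<'E'
from station import arm
import numpy as np, cv2
def pts(cam,depth,mask):
    c=arm.get_calibration(cam);K=np.array(c['mtx']);R=np.array(c['R']);t=np.array(c['t'])
    v,u=np.nonzero(mask&(depth>0));z=depth[v,u]
    X=np.stack([(u-K[0,2])/K[0,0]*z,(v-K[1,2])/K[1,1]*z,z],1)
    return (X-t)@R
E
python3 - <<'E'
from h import *
s=arm.get_state();print(s,arm.hold_point_z)
for c in('top','side'):
    p,d=arm.grab_frame(c);cv2.imwrite(f'pics/{c}0.png',p[:,:,::-1]);np.save(c+'d.npy',d)
    for n in ['lid','strainer','pot','bowl','tray_floor','hob','tumbler','squeeze_bottle','pepper_mill','oil_bottle','copper_pan','timer']:
        try: r=arm.trace(n,c)
        except Exception as e: print(n,e);continue
        if not r: print(c,n,'none');continue
        m=r[0]['mask'];np.save(f'm_{c}_{n}.npy',m)
        P=pts(c,d,m)
        if len(P): print(c,n,round(r[0]['score'],2),r[0]['extent'],len(P),np.percentile(P,[3,50,97],axis=0).round(3).tolist())
E
```

```text
pics
{'t': 0.0, 'q': array([-1.04591722e+00,  3.59393030e-01,  1.10525978e-02, -3.38683155e-04,
       -1.22411597e+00, -2.88111771e-01]), 'qd': array([ 0.00258087,  0.00096199, -0.00102965,  0.00053436,  0.00100536,
       -0.00058529]), 'joint_efforts': array([-9.62744116e-05, -5.82723212e+01,  2.93048126e+01,  6.99700847e+00,
        6.94215763e-03, -1.88081517e-04]), 'eef_pos': array([ 0.15818678, -0.65569041,  0.22561807]), 'ee_rot': array([ 3.13991053e+00, -1.66482172e-04, -2.90494052e+00]), 'force': array([-0.34094988, -0.60052624,  0.54307328]), 'moment': array([-0.00631118,  0.02466374, -0.01907582]), 'gripper_force': 0.0, 'width': 0.08711036550453388} 0.0188
top lid 0.97 [490.0, 249.2, 96.5, 89.0] 6733 [[0.394, -0.487, 0.175], [0.465, -0.41, 0.181], [0.536, -0.343, 0.224]]
top strainer 0.74 [105.9, 189.9, 69.1, 170.5] 4852 [[0.357, 0.275, 0.031], [0.544, 0.342, 0.062], [0.62, 0.402, 0.1]]
top pot 0.95 [471.9, 252.9, 123.8, 76.6] 1349 [[0.403, -0.519, 0.069], [0.468, -0.343, 0.134], [0.53, -0.31, 0.161]]
top bowl 0.81 [100.5, 204.1, 87.7, 81.3] 1277 [[0.476, 0.261, 0.025], [
[... 1764 characters left out ...]
 31.0, 64.0] 1828 [[0.523, 0.106, 0.005], [0.552, 0.163, 0.098], [0.584, 0.174, 0.139]]
side squeeze_bottle 0.59 [403.2, 274.8, 29.4, 71.8] 1748 [[0.328, 0.12, 0.003], [0.357, 0.148, 0.092], [0.383, 0.157, 0.166]]
side pepper_mill 0.77 [360.5, 275.8, 31.8, 73.0] 1421 [[0.43, 0.127, 0.006], [0.453, 0.148, 0.089], [0.477, 0.157, 0.16]]
side oil_bottle 0.86 [272.0, 263.1, 31.7, 76.7] 1685 [[0.618, 0.122, 0.007], [0.644, 0.145, 0.093], [0.674, 0.156, 0.185]]
side copper_pan 0.62 [183.1, 316.9, 83.8, 87.8] 3241 [[0.695, 0.152, 0.002], [0.761, 0.232, 0.042], [0.808, 0.386, 0.069]]
side timer 0.58 [261.5, 228.7, 29.3, 23.6] 583 [[0.71, -0.296, 0.001], [0.742, -0.241, 0.022], [0.773, -0.213, 0.044]]
```

View pics/top0.png

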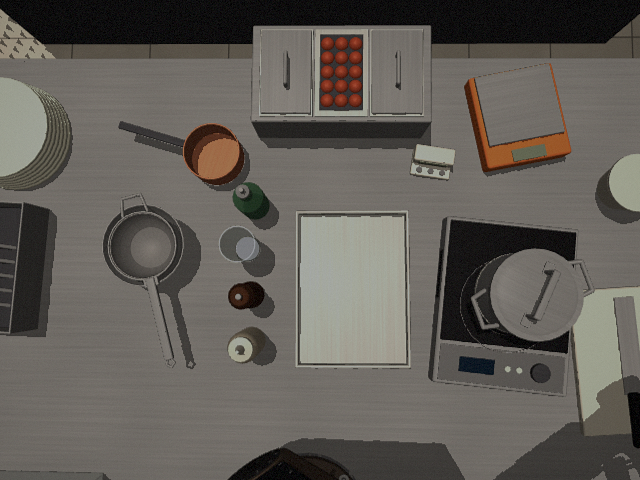

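Run:
```python
from h import *
d=np.load('topd.npy');sd=np.load('sided.npy')
def fitc(P):
    A=np.c_[2*P[:,:2],np.ones(len(P))];s=np.linalg.lstsq(A,(P[:,:2]**2).sum(1),rcond=None)[0]
    return s[:2],np.sqrt(s[2]+s[0]**2+s[1]**2)
P=pts('top',d,np.load('m_top_lid.npy'))
disc=P[(P[:,2]>.165)&(P[:,2]<.192)];r,_=cv2.minEnclosingCircle(disc[:,:2].astype(np.float32)),0;print('lid circle',r,np.median(disc[:,2]))
bar=np.r_[P[P[:,2]>.212],pts('side',sd,np.load('m_side_lid.npy'))[lambda Q:Q[:,2]>.212]] if 0 else P[P[:,2]>.212]
print('bar',cv2.minAreaRect(bar[:,:2].astype(np.float32)),np.median(bar,0),len(bar))
for c,dd in(('top',d),('side',sd)):
    P=pts(c,dd,np.load(f'm_{c}_strainer.npy'))
    h=P[(P[:,0]<.46)&(P[:,2]>.07)]
    if len(h)>10: print(c,'handle',cv2.minAreaRect(h[:,:2].astype(np.float32)),np.median(h,0),cv2.fitLine(h.astype(np.float32),cv2.DIST_HUBER,0,.01,.01).ravel(),len(h))
    B=P[P[:,0]>.46]; print(c,'bowl', cv2.minEnclosingCircle(B[B[:,2]>.08][:,:2].astype(np.float32)))
    B=pts(c,dd,np.load(f'm_{c}_bowl.npy'));B=B[(B[:,2]>.078)];print('mixing',cv2.minEnclosingCircle(B[:,:2].astype(np.float32)))
    T=pts(c,dd,np.load(f'm_{c}_tray_floor.npy'));print('tray',cv2.minAreaRect(T[:,:2].astype(np.float32)))
    T=pts(c,dd,np.load(f'm_{c}_pot.npy'));print('pot',np.percentile(T,[0.5,99.5],axis=0))
```

```text
lid circle ((0.4652857482433319, -0.415467232465744), 0.08447957038879395) 0.18071433122175756
bar ((0.46477392315864563, -0.4149066209793091), (0.015090640634298325, 0.09131132811307907), 66.1539077758789) [ 0.46444873 -0.41399534  0.22389146] 487
top handle ((0.39237087965011597, 0.29294800758361816), (0.1428801566362381, 0.01895720884203911), 15.918259620666504) [0.39550377 0.29214368 0.09804965] [9.6175098e-01 2.7392349e-01 9.4296649e-04 3.9373198e-01 2.9240918e-01
 9.7881958e-02] 635
top bowl ((0.5571406483650208, 0.33795425295829773), 0.10247399657964706)
mixing ((0.5546668171882629, 0.34005942940711975), 0.08527358621358871)
tray ((0.471218079328537, -0.09023052453994751), (0.3322097659111023, 0.24212929606437683), 0.7822496294975281)
pot [[ 0.39348892 -0.52375447  0.06240124]
 [ 0.53715932 -0.30493942  0.16269232]]
side handle ((0.3859415650367737, 0.29487425088882446), (0.1587841659784317, 0.02316402830183506), 15.291495323181152) [0.39071275 0.29887712 0.09494105] [0.96329397 0.26840234 0.00498035 0.40826455 0.3050145  0.09415056] 686
side bowl ((0.5562433004379272, 0.34193509817123413), 0.10344276577234268)
mixing ((0.5549320578575134, 0.3439399003982544), 0.08562009781599045)
tray ((0.46434086561203003, -0.061791613698005676), (0.34429478645324707, 0.4091099798679352), 3.2330005168914795)
pot [[ 0.38573313 -0.40316212  0.06069149]
 [ 0.54134271 -0.30329681  0.17072865]]
```

The top picture shows the lid's bar running from (535,320) to (555,265), the strainer handle from (150,280) to (170,362), and the empty tray in the middle. These agree with the fits: the lid at (0.465,-0.415) with its bar at -24°, and the handle at about 15.7°.

```bash
cat >> h.py <<'E'
def go(x,y,zg,yawdeg):
    "rows units to bring the grasp point to x,y,zg with tool x at yawdeg (mod 180)"
    from scipy.spatial.transform import Rotation as Ro
    s=arm.get_state();R=Ro.from_euler('xyz',s['ee_rot']).as_matrix()
    d=R.T@(np.array([x,y,zg-arm.hold_point_z])-s['eef_pos'])/.025
    yaw=np.degrees(s['ee_rot'][2]);a=(yaw-yawdeg+90)%180-90
    print('units',d.round(2),'turn',round(a/5,2),'or',round((a-180*np.sign(a))/5,2),'t',s['t'],'q',s['q'].round(2))
E
python3 -c "
from h import *
go(.465,-.415,.29,-23.85);go(.465,-.415,.2185,-23.85)"
```

```text
units [-14.19   6.5   -1.79] turn 7.48 or -28.52 t 1.3 q [-1.05  0.36  0.01  0.   -1.22 -0.29]
units [-14.19   6.5    1.07] turn 7.48 or -28.52 t 1.3 q [-1.05  0.36  0.01  0.   -1.22 -0.29]
```

```bash
python3 -m crank '[[[0,0,-1.8,0],[-2.4,1.1,-1.8,1.5],[-4.8,2.2,-1.8,3],[-7,3.3,-1.8,4.5],[-9,4.2,-1.8,6],[-11,5.2,-1.8,7.5],[-13,6,-1.8,7.5],[-14.2,6.5,-1.8,7.5],[-14.2,6.5,-1.8,7.5],[-14.2,6.5,-1.8,7.5],[-14.2,6.5,-1.8,7.5]]]' 0 40; python3 -c "
from h import *
go(.465,-.415,.2185,-23.85)"
```

```text
t: 2.68
eef_pos: [0.4645, -0.4155, 0.2717]
ee_rot: [-3.142, 0.0, 2.723]
force: [-0.1, -1.1, -0.0]
width: 0.0873
gripper_force: 0.0
units [-0.01  0.03  2.88] turn -0.03 or 35.97 t 2.675 q [-0.42  0.25 -0.04  0.   -1.28 -1.57]
```

```bash
python3 -m crank '[[[0,0,1,0],[0,0,2,0],[0,0,2.6,0],[0,0,2.9,0],[0,0,2.9,0],[0,0,2.9,0]]]' 0 40; python3 -m crank '[[[0,0,0,0],[0,0,0,0],[0,0,0,0],[0,0,0,0],[0,0,0,0],[0,0,0,0]]]' 1 40; python3 -m crank '[[[0,0,-0.4,0],[0,0,-1,0],[0,0,-2,0],[0,0,-3,0],[0,0,-3,0],[0,0,-3,0]]]'; python3 -c "
from h import *
go(.471,-.09,.12,0); go(.471,-.09,.12,-23.85);go(.471,-.09,.0555,-23.85)"
```

```text
t: 3.42
eef_pos: [0.4657, -0.4153, 0.2]
ee_rot: [-3.141, 0.001, 2.724]
force: [-0.6, -0.7, 0.5]
width: 0.0875
gripper_force: 0.0
t: 4.18
eef_pos: [0.4653, -0.4149, 0.199]
ee_rot: [3.142, -0.0, 2.724]
force: [-0.6, -0.6, -1.1]
width: 0.0329
gripper_force: 0.0
t: 4.92
eef_pos: [0.4652, -0.4148, 0.2744]
ee_rot: [3.141, 0.0, 2.724]
force: [0.3, 0.9, -0.5]
width: 0.0004
gripper_force: 0.0
units [ 5.06 11.96  6.93] turn -4.79 or 31.21 t 4.925 q [-0.42  0.25 -0.03 -0.   -1.29 -1.57]
units [ 5.06 11.96  6.93] turn -0.02 or 35.98 t 4.925 q [-0.42  0.25 -0.03 -0.   -1.29 -1.57]
units [ 5.07 11.96  9.51] turn -0.02 or 35.98 t 4.925 q [-0.42  0.25 -0.03 -0.   -1.29 -1.57]
```

The fingers take about 1.2 s to close, so I lifted too early. I'll open and repeat the grasp.

```bash
python3 -m crank '[[[0,0,0,0],[0,0,0,0],[0,0,0,0],[0,0,0,0],[0,0,0,0],[0,0,0,0],[0,0,0,0],[0,0,0,0],[0,0,0,0],[0,0,0,0]]]' 0 40; python3 -m crank '[[[0,0,1,0],[0,0,2,0],[0,0,2.6,0],[0,0,3,0],[0,0,3,0]]]'; python3 -m crank '[[[0,0,0,0],[0,0,0,0],[0,0,0,0],[0,0,0,0],[0,0,0,0],[0,0,0,0],[0,0,0,0],[0,0,0,0],[0,0,0,0],[0,0,0,0]]]' 1 40
```

```text
t: 6.18
eef_pos: [0.4653, -0.4149, 0.2741]
ee_rot: [-3.142, -0.0, 2.724]
force: [-0.0, 0.0, -0.1]
width: 0.087
gripper_force: 0.0
t: 6.8
eef_pos: [0.4652, -0.4149, 0.1987]
ee_rot: [-3.142, -0.001, 2.724]
force: [-0.3, -0.6, 0.1]
width: 0.0874
gripper_force: 0.0
t: 8.05
eef_pos: [0.4653, -0.4149, 0.199]
ee_rot: [3.142, -0.0, 2.724]
force: [-0.4, -0.4, -0.4]
width: 0.0135
gripper_force: 40.0
```

```bash
python3 -m crank '[[[0,0,-0.3,0],[0,0,-0.8,0],[0,0,-1.6,0],[0,0,-2.4,0],[0,0,-2.4,0]]]'; python3 -c "
from h import *
go(.471,-.09,.13,-23.85);go(.471,-.09,.0565,-23.85)"
```

```text
t: 8.68
eef_pos: [0.4662, -0.4154, 0.2614]
ee_rot: [-3.141, 0.004, 2.724]
force: [-0.0, -0.2, -2.9]
width: 0.0138
gripper_force: 40.0
units [ 5.13 11.98  5.98] turn -0.02 or 35.98 t 8.675 q [-0.42  0.25 -0.06  0.   -1.26 -1.57]
units [ 5.14 11.98  8.92] turn -0.02 or 35.98 t 8.675 q [-0.42  0.25 -0.06  0.   -1.26 -1.57]
```

```bash
python3 -m crank '[[[0.5,1,0,0],[1.2,2.7,0,0],[2,4.6,0,0],[2.8,6.5,1,0],[3.6,8.4,2,0],[4.3,10.2,4,0],[5.1,12,6,0],[5.1,12,6,0],[5.1,12,6,0],[5.1,12,6,0]]]'; python3 -c "
from h import *
go(.471,-.09,.0555,-23.85)"
```

```text
t: 9.93
eef_pos: [0.4713, -0.0895, 0.11]
ee_rot: [3.141, 0.001, 2.724]
force: [0.7, -0.1, -3.3]
width: 0.0137
gripper_force: 40.0
units [ 0.01 -0.02  2.93] turn -0.02 or 35.98 t 9.925 q [ 0.22  0.15 -0.57  0.   -0.85 -2.21]
```

```bash
python3 -m crank '[[[0,0,0.8,0],[0,0,1.6,0],[0,0,2.3,0],[0,0,2.7,0],[0,0,2.9,0],[0,0,2.9,0],[0,0,2.9,0]]]'
```

```text
t: 10.8
eef_pos: [0.4709, -0.089, 0.0371]
ee_rot: [3.141, 0.001, 2.724]
force: [-0.4, 0.8, -3.2]
width: 0.0132
gripper_force: 40.0
```

```bash
python3 -m crank '[[[0,0,0.05,0],[0,0,0.1,0],[0,0,0.1,0]]]'
```

```text
t: 11.18
eef_pos: [0.471, -0.0889, 0.0359]
ee_rot: [3.141, 0.001, 2.725]
force: [-6.8, 2.4, 17.7]
width: 0.0136
gripper_force: 40.0
```

```bash
python3 -m crank '[[[0,0,0.04,0],[0,0,0.08,0],[0,0,0.08,0]]]'
```

```text
t: 11.55
eef_pos: [0.4711, -0.0889, 0.0358]
ee_rot: [3.141, 0.002, 2.726]
force: [-15.5, 6.5, 44.0]
width: 0.0134
gripper_force: 40.0
```

Seated. I'll back the push off a little, open, and rise.

```bash
python3 -m crank '[[[0,0,-0.12,0],[0,0,-0.12,0],[0,0,-0.12,0],[0,0,-0.12,0],[0,0,-0.12,0],[0,0,-0.12,0],[0,0,-0.12,0],[0,0,-0.12,0]]]' 0; python3 -m crank '[[[0,0,-1,0],[0,0,-3,0],[0,0,-5,0],[0,0,-7,0],[0,0,-9,0],[0,0,-9,0],[0,0,-9,0]]]'
python3 - <<'E'
from h import *
for c in('top','side'):
    p,d=arm.grab_frame(c);cv2.imwrite(f'pics/{c}1.png',p[:,:,::-1]);np.save(c+'d.npy',d)
    for n in('strainer','lid'):
        r=arm.trace(n,c)
        if r:
            m=r[0]['mask'];P=pts(c,d,m);np.save(f'm_{c}_{n}.npy',m);print(c,n,r[0]['score'],r[0]['extent'],np.percentile(P,[3,50,97],axis=0).round(3).tolist())
            if n=='strainer':
                h=P[(P[:,0]<.46)&(P[:,2]>.088)&(P[:,2]<.106)]
                print('handle',cv2.minAreaRect(h[:,:2].astype(np.float32)),np.percentile(h[:,2],[10,50,90]))
E
```

```text
t: 12.55
eef_pos: [0.4704, -0.089, 0.035]
ee_rot: [-3.142, -0.0, 2.724]
force: [-0.2, -0.7, 1.1]
width: 0.0853
gripper_force: 0.0
t: 13.42
eef_pos: [0.47, -0.0888, 0.2596]
ee_rot: [3.141, -0.0, 2.724]
force: [0.5, -0.3, -0.2]
width: 0.0874
gripper_force: 0.0
top strainer 0.69 [293.8, 208.2, 116.7, 161.3] [[0.308, -0.203, 0.001], [0.589, -0.089, 0.005], [0.634, 0.026, 0.03]]Traceback (most recent call last):
  File "<stdin>", line 10, in <module>
    return _quantile_unchecked(
        a, q, axis, out, overwrite_input, method, keepdims, weights)
    return _ureduce(a,
                    func=_quantile_ureduce_func,
    ...<5 lines>...
                    overwrite_input=overwrite_input,
                    method=method)
    r = func(a, **kwargs)
    result = _quantile(arr,
                       quantiles=q,
    ...<2 lines>...
                       out=out,
                       weights=wgt)
    slices_having_nans = np.isnan(arr[-1, ...])
                                  ~~~^^^^^^^^^
IndexError: index -1 is out of bounds for axis 0 with size 0
```

The top network took the tray for the strainer because the arm hides part of the view, so I'll keep the earlier, consistent handle fit and move there.

```bash
python3 -c "
from h import *
go(.442,.306,.2785,15.7)"
```

```text
units [ 7.42 13.99 -0.04] turn -7.93 or 28.07 t 13.525 q [ 0.23  0.01 -0.35 -0.   -1.21 -2.21]
```

```bash
python3 -m crank '[[[0.8,1.5,0,-1],[1.8,3.4,0,-2],[2.8,5.3,0,-3.5],[3.8,7.2,0,-5],[4.8,9.1,0,-6.5],[5.8,11,0,-7.9],[6.8,12.8,0,-7.9],[7.4,14,0,-7.9],[7.4,14,0,-7.9],[7.4,14,0,-7.9]]]'
python3 - <<'E'
from h import *
for c in('side','top'):
    p,d=arm.grab_frame(c);cv2.imwrite(f'pics/{c}1.png',p[:,:,::-1]);np.save(c+'d.npy',d)
    for n in('strainer','lid','pot'):
        for r in arm.trace(n,c)[:1]:
            m=r['mask'];P=pts(c,d,m);np.save(f'm_{c}_{n}.npy',m);print(c,n,r['score'],r['extent'],np.percentile(P,[3,50,97],axis=0).round(3).tolist())
            if n=='strainer':
                h=P[(P[:,0]<.46)&(P[:,2]>.086)&(P[:,2]<.106)]
                if len(h):print('handle',cv2.minAreaRect(h[:,:2].astype(np.float32)),np.percentile(h[:,2],[10,50,90]))
            if n=='lid':
                b=P[P[:,2]>.05]
                if len(b):print('bar',np.median(b,0),cv2.minEnclosingCircle(P[:,:2].astype(np.float32)))
go(.442,.306,.092,15.7)
E
```

```text
t: 14.78
eef_pos: [0.4429, 0.3055, 0.2588]
ee_rot: [-3.14, -0.002, -2.87]
force: [0.3, -0.4, 0.1]
width: 0.0876
gripper_force: 0.0
side strainer 0.8 [267.4, 348.6, 175.9, 58.7] [[0.353, 0.276, 0.031], [0.543, 0.31, 0.073], [0.62, 0.406, 0.097]]
handle ((0.38690635561943054, 0.29466646909713745), (0.15695175528526306, 0.023191997781395912), 16.714340209960938) [0.09008016 0.09547689 0.09789515]
side lid 0.94 [334.7, 262.4, 36.7, 34.9] [[0.472, -0.136, 0.01], [0.504, -0.084, 0.017], [0.546, -0.01, 0.061]]
bar [ 0.49059955 -0.08978378  0.05865983] ((0.4924708902835846, 0.08663759380578995), 0.24297411739826202)
side pot 0.9 [346.7, 160.1, 11.8, 50.9] [[0.502, -0.478, 0.062], [0.523, -0.372, 0.135], [0.542, -0.259, 0.208]]
top strainer 0.78 [108.1, 191.3, 67.8, 179.1] [[0.339, 0.272, 0.031], [0.556, 0.348, 0.057], [0.635, 0.401, 0.099]]
handle ((0.3602493405342102, 0.28415924310684204), (0.10238105058670044, 0.019306490197777748), 15.520882606506348) [0.09376698 0.09759275 0.10027695]
top lid 0.81 [315.8, 251.7, 76.0, 77.2] [[0.4, -0.161, 0.012], [0.471, -0.088, 0.018], [0.543, -0.018, 0.061]]
bar [ 0.47082561 -0.08854491  0.06094739] ((0.4719492197036743, -0.08982628583908081), 0.085490882396698)
top pot 0.85 [474.0, 247.8, 121.8, 90.4] [[0.391, -0.506, 0.069], [0.465, -0.437, 0.084], [0.537, -0.335, 0.175]]
units [0.05 0.03 7.48] turn -0.03 or 35.97 t 15.175 q [ 0.97  0.11 -0.24 -0.   -1.22 -2.27]
```

View pics/side1.png

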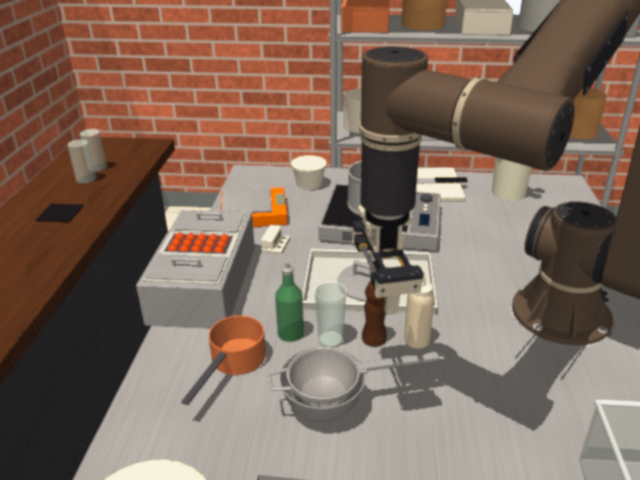

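View pics/top1.png

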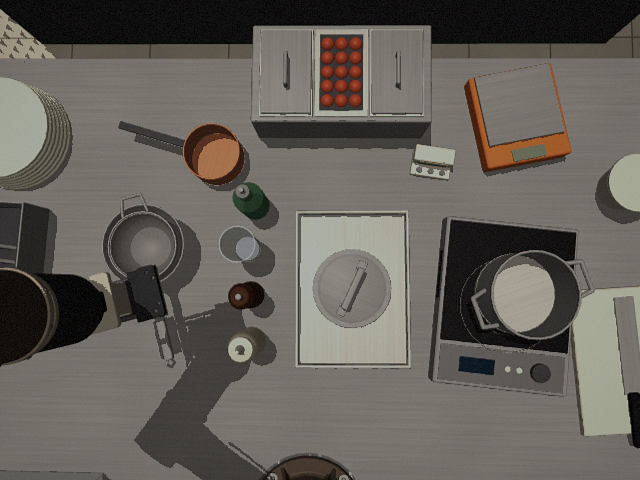

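The lid lies flat in the tray at (352,288), the pot is open at (536,292), and the gripper is over the strainer handle. Now I'll descend and grip.

```bash
python3 -m crank '[[[0,0,1.5,0],[0,0,3.5,0],[0,0,5.5,0],[0,0,6.8,0],[0,0,7.5,0],[0,0,7.5,0],[0,0,7.5,0]]]'; python3 -m crank '[[[0,0,0,0],[0,0,0,0],[0,0,0,0],[0,0,0,0],[0,0,0,0],[0,0,0,0],[0,0,0,0],[0,0,0,0],[0,0,0,0],[0,0,0,0]]]' 1 60; python3 -m crank '[[[0,0,-0.4,0],[0,0,-0.8,0],[0,0,-1.6,0],[0,0,-2.8,0],[0,0,-4.5,0],[0,0,-6,0],[0,0,-7.5,0],[0,0,-8.2,0],[0,0,-8.2,0]]]'
```

```text
t: 16.05
eef_pos: [0.4438, 0.3064, 0.0734]
ee_rot: [3.141, 0.001, -2.87]
force: [0.5, -0.1, 0.5]
width: 0.0874
gripper_force: 0.0
t: 17.3
eef_pos: [0.4434, 0.3061, 0.0726]
ee_rot: [3.141, 0.0, -2.87]
force: [-0.1, 1.2, 0.1]
width: 0.0174
gripper_force: 59.9
t: 18.42
eef_pos: [0.4436, 0.3063, 0.2795]
ee_rot: [3.139, 0.003, -2.87]
force: [-0.2, 0.5, -3.1]
width: 0.0175
gripper_force: 59.9
```

```bash
cat > meas.py <<'E'
from h import *
from scipy.optimize import least_squares
import sys
def circ(P,r0,c0):
    f=lambda p:np.hypot(P[:,0]-p[0],P[:,1]-p[1])-p[2]
    return least_squares(f,[*c0,r0],loss='soft_l1',f_scale=.003).x
s=arm.get_state();a=s['ee_rot'][2]+np.pi
ax=s['eef_pos'][:2]+.115*np.array([np.cos(a),np.sin(a)]);print('expected axis',ax,'zbot',s['eef_pos'][2]+.0188-.063)
for c in('top','side'):
    p,d=arm.grab_frame(c);cv2.imwrite(f'pics/{c}{sys.argv[1]}.png',p[:,:,::-1])
    for r in arm.trace('strainer',c)[:1]:
        P=pts(c,d,r['mask']);print(c,r['score'],r['extent'])
        B=P[np.hypot(*(P[:,:2]-ax).T)<.085]
        zt=s['eef_pos'][2]+.0188
        rim=B[np.abs(B[:,2]-zt)<.012]
        A=np.c_[rim[:,:2]-ax,np.ones(len(rim))];co=np.linalg.lstsq(A,rim[:,2],rcond=None)[0]
        rr=np.hypot(*(rim[:,:2]-ax).T)
        print(len(rim),'plane',co.round(3),'circle',circ(rim,.07,ax).round(4),'minz',np.percentile(B[:,2],[1,50,99]).round(3))
E
python3 meas.py 2
```

```text
expected axis [0.55441696 0.3371121 ] zbot 0.2352747529450615
top 0.94 [50.7, 167.1, 88.3, 215.1]
1322 plane [-0.004 -0.022  0.297] circle [0.5536 0.3351 0.0675] minz [0.236 0.259 0.302]
side 0.68 [260.8, 267.3, 196.9, 62.4]
1154 plane [-0.02  -0.002  0.293] circle [0.5509 0.3398 0.0685] minz [0.234 0.272 0.299]
```

View pics/side2.png

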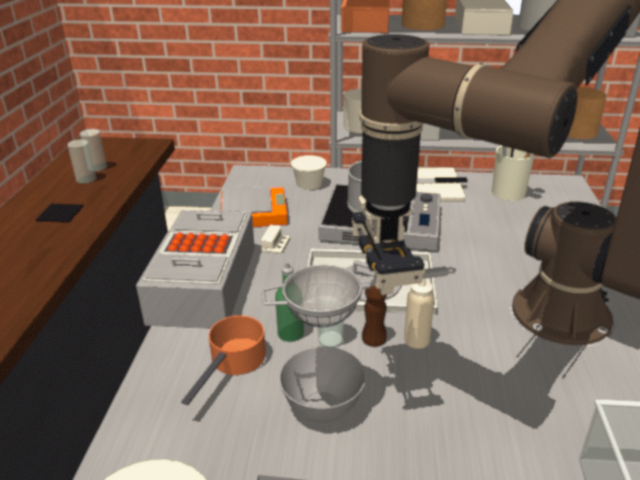

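The strainer is clear of the bowl, with its rim around (320,293). The plane fit is within about 1° of level, and the axis is as expected. Next is the pot rim and the target.

Run:
```python
from h import *
from scipy.optimize import least_squares
p,d=arm.grab_frame('top')
P=pts('top',d,np.ones(d.shape,bool));P=P[(abs(P[:,2]-.172)<.006)&(np.hypot(P[:,0]-.465,P[:,1]+.415)<.1)]
f=lambda q:np.hypot(P[:,0]-q[0],P[:,1]-q[1])-q[2]
x=least_squares(f,[.465,-.415,.079],loss='soft_l1',f_scale=.003).x;print(len(P),x)
a=np.radians(-44);g=x[:2]-.114*np.array([np.cos(a),np.sin(a)]);print(g)
go(.47,0,.32,160-180);go(*g,.32,136);go(*g,.257,136)
```

```text
876 [ 0.46501327 -0.41455983  0.07853646]
[ 0.38300853 -0.33536878]
units [  2.24 -12.06  -0.97] turn 7.11 or -28.89 t 18.675 q [ 0.97  0.1  -0.21 -0.   -1.26 -2.27]
units [  9.19 -24.05  -0.95] turn 11.91 or -24.09 t 18.675 q [ 0.97  0.1  -0.21 -0.   -1.26 -2.27]
units [  9.18 -24.05   1.57] turn 11.91 or -24.09 t 18.675 q [ 0.97  0.1  -0.21 -0.   -1.26 -2.27]
```

```bash
python3 -m crank '[[[0,0,-0.5,0],[0.1,-0.6,-0.9,0.3],[0.3,-1.5,-1,0.9],[0.5,-2.7,-1,1.6],[0.7,-4,-1,2.4],[1,-5.4,-1,3.2],[1.2,-6.8,-1,4],[1.5,-8.2,-1,4.8],[1.8,-9.6,-1,5.6],[2,-10.8,-1,6.4],[2.2,-11.7,-1,7],[2.2,-12,-1,7.1]]]'; python3 -c "
from h import *
go(.383,-.335,.32,136)"
```

```text
t: 20.18
eef_pos: [0.4701, 0.0, 0.3028]
ee_rot: [3.141, 0.0, 2.789]
force: [-1.1, 1.2, -3.3]
width: 0.017
gripper_force: 59.9
units [ -1.36 -13.78   0.06] turn 4.76 or -31.24 t 20.175 q [ 0.42 -0.03 -0.29 -0.   -1.31 -2.34]
```

```bash
python3 -m crank '[[[0,-0.6,0,0.3],[-0.1,-1.6,0,0.7],[-0.3,-3,0,1.2],[-0.5,-4.5,0,1.7],[-0.6,-6,0,2.2],[-0.8,-7.6,0,2.7],[-0.9,-9.2,0,3.2],[-1.1,-10.8,0,3.8],[-1.2,-12.2,0,4.3],[-1.3,-13.3,0,4.6],[-1.4,-13.8,0,4.8],[-1.4,-13.8,0,4.8]]]'; python3 meas.py 3; python3 -c "
from h import *
go(.383,-.335,.257,136)"
```

```text
t: 21.68
eef_pos: [0.3858, -0.3343, 0.3023]
ee_rot: [-3.141, -0.001, 2.373]
force: [-0.8, 0.7, -2.7]
width: 0.0175
gripper_force: 59.9
expected axis [ 0.46847351 -0.4142273 ] zbot 0.25811135865983265
top 0.65 [522.6, 232.2, 104.6, 86.0]
1053 plane [0.008 0.02  0.319] circle [ 0.4688 -0.412   0.0676] minz [0.259 0.284 0.325]
side 0.87 [345.5, 115.0, 106.9, 34.4]
327 plane [-0.01   0.008  0.317] circle [ 0.4666 -0.409   0.0684] minz [0.266 0.299 0.323]
units [ 0.05 -0.14  2.58] turn 0.03 or -35.97 t 21.875 q [-0.33  0.04 -0.22 -0.   -1.31 -2.01]
```

```bash
python3 -m crank '[[[0,-0.1,0.5,0],[0,-0.1,1.1,0],[0,-0.1,1.7,0],[0,-0.1,2.2,0],[0,-0.1,2.5,0],[0,-0.1,2.55,0],[0,-0.1,2.55,0],[0,-0.1,2.55,0],[0,-0.1,2.55,0],[0,-0.1,2.55,0]]]'; python3 meas.py 4
python3 - <<'E'
from h import *
p,d=arm.grab_frame('top')
for r in arm.trace('lid','top')[:1]:
    P=pts('top',d,r['mask']);print(np.percentile(P,[3,50,97],axis=0).round(3))
print(arm.get_state())
E
```

```text
t: 23.12
eef_pos: [0.3845, -0.3359, 0.239]
ee_rot: [3.141, 0.0, 2.375]
force: [0.6, 0.1, -2.8]
width: 0.0177
gripper_force: 59.9
expected axis [ 0.4673274  -0.41564039] zbot 0.19479849855709364
top 0.92 [510.9, 236.3, 92.2, 82.3]
827 plane [0.007 0.034 0.256] circle [ 0.4679 -0.4136  0.0672] minz [0.195 0.219 0.262]
side 0.85 [347.9, 136.3, 98.5, 37.6]
286 plane [0.006 0.012 0.253] circle [ 0.4649 -0.4113  0.0682] minz [0.203 0.235 0.259]
[[ 0.398 -0.148  0.012]
 [ 0.475 -0.084  0.018]
 [ 0.543 -0.016  0.061]]
{'t': 23.425, 'q': array([-3.32838615e-01,  7.74687950e-02, -3.25320330e-01,  1.79954649e-05,
       -1.16799266e+00, -2.00472026e+00]), 'qd': array([-0.00085819,  0.00255402,  0.00081897,  0.00036713, -0.00080514,
        0.00026988]), 'joint_efforts': array([-7.43927631e-04, -3.64067066e+01,  2.98861760e+01,  7.30729535e+00,
        7.18633994e-02,  7.68754271e-04]), 'eef_pos': array([ 0.38443347, -0.3358426 ,  0.23883325]), 'ee_rot': array([-3.14158375e+00,  2.01588543e-05,  2.37483716e+00]), 'force': array([ 0.72625693,  0.28473415, -2.79179399]), 'moment': array([0.08028193, 0.09541543, 0.03826066]), 'gripper_force': 59.94291365146637, 'width': 0.017560404569367506}
```

View pics/side4.png

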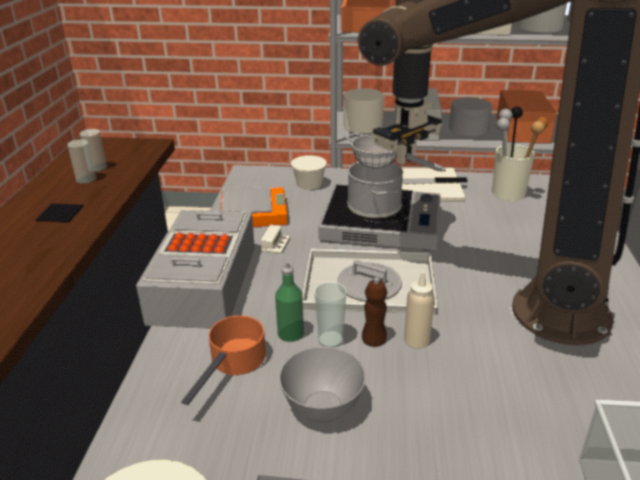

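View pics/top4.png

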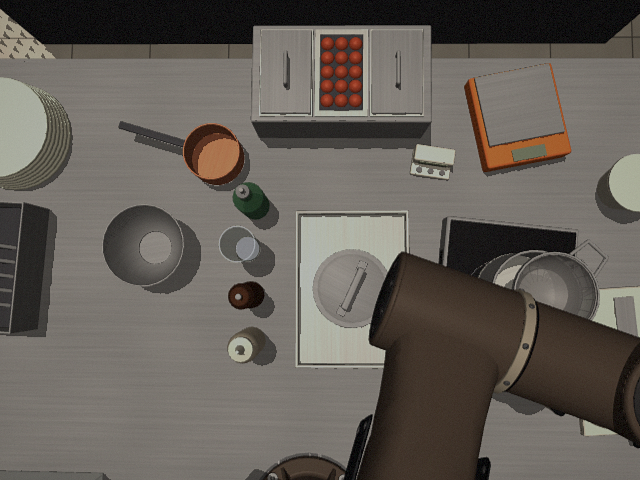

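The side view shows the strainer at (375,150) level over the open pot, with the lid in the tray and everything standing. The bottom is about 23 mm above the rim and about 3 mm off the axis.

```bash
python3 -c "
from station import arm
print(arm.job_done())"
```

```text
the job is handed in; nothing more can be done
None
```

The job is handed in (no verdict was shown): the lid lies flat in the tray, the strainer is held level about 23 mm above the open pot's rim and about 3 mm off its axis, and nothing else looks moved.

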